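# Full jar over the hidden bearer

## Task

The thin hardboard top of the little bench riser bows between its supports, and there is one cross-bearer hidden under it. Feel for it by pressing lightly along the panel with the closed fingertips, then stand the big full jar of screws upright on the panel squarely over the bearer and let go. Set it down softly and only where the panel is backed, so that the jar's weight never bows the hardboard; press and set down with less than 25 N, and leave the small jar, the tin and the screwdriver where they are.

Things in the scene. Friction and masses are not known exactly. Their poses are not given: they have to be found in the camera images.
- riser: Bench-top shelf fixed to the bench: pine frame 560 mm long (its y, roughly across the robot's view), 158 mm deep (its x). Origin: centre of its footprint at bench level, z up. Its top is a level brown 2 mm hardboard panel, face 100 mm above the origin, 520 mm (y) by 120 mm (x), inside pine edges 8 mm higher. The panel is held only at its two short ends, and on the bearer. Over 25 N marks it.
- panel_mid (a point): Middle of the panel's upper face, axes as the riser's. One unseen bearer, 20 mm wide, runs front to back (along x) under the whole panel depth; its middle line is anywhere from y = -125 to +125 mm of this point. Pressed half-way between supports it gives 1 mm per 0.25 N (long span) to 5 N (short span); over the bearer under 0.6 mm at 10 N.
- panel_left (a point): Point of the panel's upper face 200 mm along +y from panel_mid, 60 mm from the panel's +y end. Stiffness rises smoothly, ever more steeply, towards any support: about 4 to 8 N per mm at 40 mm from the bearer's middle line and over 15 N per mm at 20 mm, nearly alike on both sides of it.
- panel_right (a point): Point of the panel's upper face 200 mm along -y from panel_mid, 60 mm from the panel's -y end, which is a support and feels stiff too.
- big_jar_center (a point): The big jar: clear round glass jar filled with steel screws, 58 mm diameter, 110 mm tall, 0.75 to 1 kg, with a plain steel screw lid 54 mm in diameter that takes up its top 16 mm; the tallest and only full jar on the bench. This point is on its axis half-way up (55 mm above its underside). It can be gripped across the glass body; straight sides from the foot to 86 mm up.
- big_jar_foot (a point): Centre of the big jar's flat underside, 55 mm below point big_jar_center.
- small_jar_center (a point): Bystander, leave alone: small round glass jar, nearly empty, 48 mm diameter, 62 mm tall, steel lid; point at its middle.
- tin_center (a point): Bystander, leave alone: flat round metal tin with a paper band, 68 mm diameter, 45 mm tall; point at its middle.
- screwdriver: Bystander, leave alone: wooden-handled screwdriver lying on the bench beyond the riser, 200 mm long, handle 26 mm thick; origin half-way along it, at bench level.

How it is judged (in metres and radians):
On the way:
1. the panel has been pressed with the fingers (contact force between the fingers and riser above 1 N), for 0.2 s.
At the end, for the whole second after the job is handed in: The big jar stands released and at rest on the hardboard over the hidden bearer, upright within 1 degree and bowing the panel by at most 0.6 mm (its axis within about 15 mm of the bearer's middle line); small jar, tin and screwdriver are within 15 mm of where they were (z of big_jar_foot in the frame of riser between 0.0994 and 0.103 m and x of big_jar_foot in the frame of riser between -0.034 and 0.034 m and y of big_jar_foot in the frame of riser between -0.2 and 0.2 m and angle between big_jar_center's own z axis and vertical below 0.018 rad and contact force between big_jar and riser above 3 N and linear speed of big_jar below 0.01 m/s and distance of each of small_jar_center, tin_center, screwdriver from where it was at the start of the episode below 0.015 m); the robot touches nothing.
It fails at once if the riser is pressed with the fingers at more than 25 N (contact force between the fingers and riser above 25 N).
It fails at once if the jar is set or pressed on the riser at more than 25 N (contact force between big_jar and riser above 25 N).
It fails at once if the jar bows the panel by more than 2.5 mm (contact force between big_jar and riser above 1 N and z of big_jar_foot in the frame of riser below 0.0975 m and x of big_jar_foot in the frame of riser between -0.034 and 0.034 m and y of big_jar_foot in the frame of riser between -0.235 and 0.235 m).
It fails at once if a bystander is disturbed (distance of any of small_jar_center, tin_center, screwdriver from where it was at the start of the episode above 0.03 m).
It also fails if it takes over 72 s, if anything falls off the work surface, if the arm or the gripper's body presses on something with over 40 N, if the wrist force passes 120 N, or if a joint passes its speed limit or range.

## Robot

A 6-joint arm with a two-finger parallel gripper is mounted at the origin on the work surface. World frame = base frame: x ahead of the robot, y to its left, z up, the work surface at z = 0. Lengths are in mm, angles in rad, forces in N, time in s.
With the tool pointing down it reaches from about 300 to 775 mm from the base axis. Payload 14.6 kg.
Tool frame: the origin (TCP) lies between the finger pads; the fingertips stand 19 mm ahead of it and the grasp point (between the pads) is the TCP; z points along the fingers, y is the line along which they close (so a half turn about z gives the same grasp; the last joint's range is limited). The gripper opens to 94 mm and grips with 3 to 60 N. Pads are 16 mm wide; open, the fingers measure 119 mm over their backs; the gripper's body (75 mm by 177 mm) begins 78 mm behind the grasp point.
Start: joints at [-1.231, 0.3, 1.521, -0, 1.321, -0.067], TCP at [217.612, -505.108, 224.446] pointing down, gripper open.
Joint ranges: [-3.03, 3.03], [-0.79, 2.21], [0.23, 2.52], [-1.04, 4.18], [0, 3.07], [-2.55, 2.55]. Speed limits (rad/s): [2.22, 2.22, 2.57, 3.14, 3.14, 3.14].

## Interface

Orientations are given as [roll, pitch, yaw] about the fixed x, y, z axes, in that order (R = Rz(yaw) Ry(pitch) Rx(roll)).
In Python, from cell import monitor, imaging, job, find_in, trace gives the robot as it stands. The module is installed in compiled form; this text tells all that it offers.
- The arm moves only by the tool arm_command, never from a script. Its argument "steps" is a list of rows, each a list of 5 numbers: the opening, from 0 (shut) to 1 (fully open), then the shift along the tool's x, y, z in mm, then the turn about the tool's z in degrees. In form: [[gripper, dx, dy, dz, turn], ...]. A call has 1 to 20 rows; each row is the pose to reach, as a shift and turn from the pose commanded when the call began, along the tool's axes at that moment; what a row does not reach only later rows make up. A row lasts 1/8 s, in which the tool goes at most 62.5 mm and 10.7 degrees, less where a joint would pass 70% of its speed; a pose out of reach is approached as far as the arm can. A call with a gripper value outside its range is refused whole. The fingers move at their own pace and stop on an object; "force" is the grip in N (left out, the last holds). Time passes only in rows, so rows that repeat a pose let the fingers close. It gives the time, the measured TCP pose, the force, the opening and the grip force at its end, in the units of the state.
- monitor.read_state(): the state, without advancing time (a new reading comes with each control period).
- imaging.camera(name): name is "scene" or "top"; returns a dict with "img" (400x640x3 uint8, red, green, blue), "mtx" (3x3 intrinsics, pixels), "view" (4x4, takes a point from world to camera coordinates). Camera axes: x right, y down, z forward; pixel columns grow to the right and rows downward; lengths in mm; the calibration is good to about 2 mm. A picture is of the moment at which its call begins. There is no depth.
- job.sign_off(): hands the job in; it is judged then, once.
Trained networks look in a picture, given as the dict that the camera call returned (one of the last four; its "shot" number tells which), for a name from the list of things; names that differ only in an ending like _2 or _b are one class to them, and where a whole thing is asked for, a point or a joint stands for the part that bears it (a point fixed in the world has none). Each returns a list of dicts, best first, with "p" (0 to 1); they miss things now and then, are a little off and sometimes report something else, mostly with a low value. They report only what shows in the picture. A call takes as long as a camera call.
- find_in(picture, target): "rect" ([centre column, centre row, width, height] in pixels, round what is visible of it).
- trace(picture, target): "region" (400x640 bool, what is visible of it) and "rect" ([centre column, centre row, width, height] in pixels, round what is visible of it).
The state is a dict: "clock": time; "joints": joint angles; "qd": joint speeds; "effort": joint torques, N m; "eef_pos": TCP position; "eef_rot": TCP orientation; "wrist_force": force on the tool from outside, world axes, zero at the start; "moment": the same for the moment, N m; "finger_gap": finger opening in mm; "finger_force": force on a finger pad.
Only numpy, scipy, OpenCV 4.12 (cv2) and the standard library are available. Lean on these libraries where they do the work, as an engineer would, in place of code of your own. Each camera call takes 0.05 s, during which the arm holds its last target. There are 200 camera calls.

## Working session

There is one attempt and no reset: what is moved stays moved. The work goes in short steps, Python scripts to look and compute and a tool call to move; the robot and the scene stay as the last step left them, time stands still between calls to the robot, and variables do not carry over. Pictures are saved under pics/ and viewed, at most 10 in all, crops included, and the job is handed in when it is done.

Besides the shell and the picture viewer there is one more tool, called after "Emit:" as a command line: name --pt "numbers of a row" for each row, then --argument value for the rest. arm_command: Moves the arm, as the interface text tells. Its arguments: {"type":"object","properties":{"steps":{"type":"array","items":{"type":"array","items":{"type":"number"}}},"force":{"type":"number"}},"required":["steps"]}

```bash
mkdir -p pics
cat > h.py <<'E'
from cell import monitor, imaging, job, find_in, trace
import numpy as np, cv2
def ray(p,u,v):
    V=np.array(p["view"]);K=np.array(p["mtx"]);R=V[:3,:3];c=-R.T@V[:3,3]
    return c,R.T@np.linalg.inv(K)@np.array([u,v,1.])
def onz(p,u,v,z):
    c,d=ray(p,u,v);return c+d*(z-c[2])/d[2]
def tri(a,b):
    A=np.zeros((3,3));y=np.zeros(3)
    for c,d in (a,b):
        d=d/np.linalg.norm(d);P=np.eye(3)-np.outer(d,d);A+=P;y+=P@c
    return np.linalg.solve(A,y)
def proj(p,X):
    V=np.array(p["view"]);x=np.array(p["mtx"])@(V[:3,:3]@np.array(X,float)+V[:3,3]);return x[:2]/x[2]
E
python3 - <<'E'
from h import *
np.set_printoptions(precision=1,suppress=True)
for n in("scene","top"):
    p=imaging.camera(n);cv2.imwrite(f"pics/{n}0.png",p["img"][:,:,::-1])
    V=np.array(p["view"]);print(n,-V[:3,:3].T@V[:3,3],np.array(p["mtx"]).ravel(),V[:3,:3].ravel())
    for t in("riser","big_jar_center","small_jar_center","tin_center","screwdriver"):
        print(t,[(np.array(r["rect"]),round(r["p"],2)) for r in find_in(p,t)[:2]])
print(monitor.read_state())
E
```

```text
scene [1434.3  -44.2  910.3] [395.1   0.  308.    0.  395.1 200.6   0.    0.    1. ] [ 0.   1.  -0.   0.7 -0.  -0.7 -0.7  0.  -0.7]
riser [(array([322.1, 216.2, 200.8,  70.3]), 0.92)]
big_jar_center [(array([200.6, 187. ,  23.8,  34.6]), 0.65)]
small_jar_center [(array([430. , 182.6,  18.8,  22.9]), 0.86)]
tin_center [(array([323.9, 176.2,  21.6,  21.5]), 0.51)]
screwdriver [(array([327.6, 266.5,  71.1,  13.8]), 0.95)]
top [ 490.4   -9.9 1180.7] [410.6   0.  318.2   0.  410.6 208.9   0.    0.    1. ] [-0.  -1.  -0.  -1.   0.  -0.1  0.1  0.  -1. ]
riser [(array([312.1, 198.3, 211.8,  64.8]), 0.58)]
big_jar_center [(array([454.5, 257.7,  32. ,  24. ]), 0.69)]
small_jar_center [(array([174.1, 258.6,  21.1,  19.3]), 0.59)]
tin_center [(array([305.4, 272.4,  26.9,  32.8]), 0.97)]
screwdriver [(array([303.7, 273.8,  25. ,  29.4]), 0.7), (array([325.6, 144.6,  39. ,  11.8]), 0.64)]
{'clock': 0.6, 'joints': array([-1.2,  0.3,  1.5,  0. ,  1.3, -0.1]), 'qd': array([ 0.,  0., -0., -0., -0.,  0.]), 'effort': array([  0. , -53.1, -35.3,   0.1,   0. ,  -0. ]), 'eef_pos': array([ 217.6, -505.1,  224.4]), 'eef_rot': array([-3.1, -0. ,  0.4]), 'wrist_force': array([-0.1,  0. , -0.7]), 'moment': array([-0. ,  0.1,  0. ]), 'finger_force': 0.0, 'finger_gap': 93.77730618619402}
```

View pics/scene0.png

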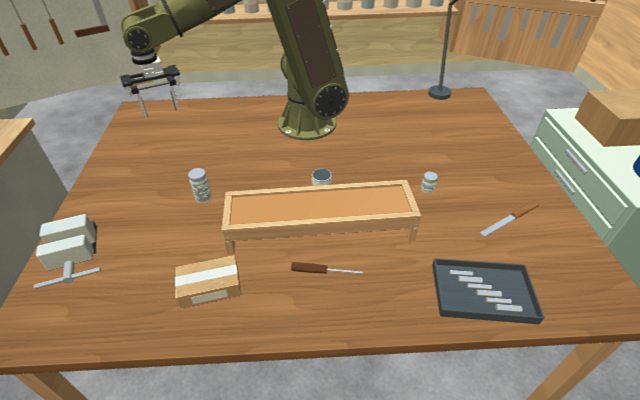

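View pics/top0.png

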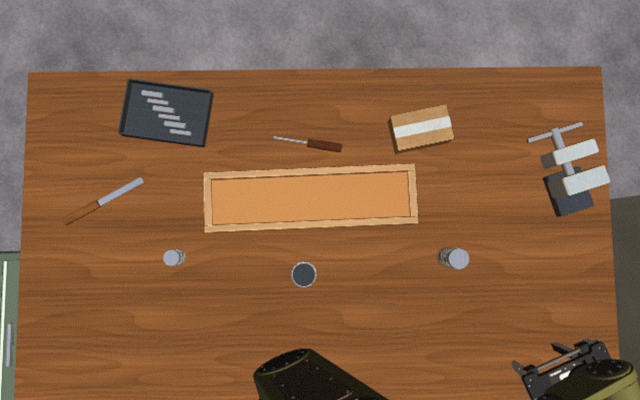

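Both views show the riser (top view corners about (205,173), (415,165), (417,222), (205,232)). The big jar's lid is at top (459,258) and scene (198,174), the tin at (304,274) and the small jar at (173,258).

Run:
```python
from h import *
np.set_printoptions(precision=1,suppress=True)
P={n:imaging.camera(n) for n in("scene","top")}
R={}
for n,p in P.items():
    tr=trace(p,"riser")[0]["region"];hsv=cv2.cvtColor(p["img"],cv2.COLOR_RGB2HSV)
    # panel: most saturated cluster inside riser
    s=hsv[:,:,1]; t,_=cv2.threshold(s[tr].reshape(-1,1),0,255,cv2.THRESH_OTSU)
    m=((s>t)&tr).astype(np.uint8);m=cv2.morphologyEx(m,cv2.MORPH_OPEN,np.ones((7,7)))
    k,l,st,_=cv2.connectedComponentsWithStats(m);i=1+st[1:,4].argmax()
    c=max(cv2.findContours((l==i).astype(np.uint8),0,2)[0],key=cv2.contourArea)
    h=cv2.convexHull(c);q=cv2.approxPolyDP(h,8,True)[:,0]
    W=np.array([onz(p,*x,100)[:2] for x in h[:,0]],np.float32)
    r=cv2.minAreaRect(W);print(n,t,q.tolist(),r)
    R[n]=p,tr
    J=trace(p,"big_jar_center")[0];g=J["region"];print("jar",J["rect"],J["p"])
    p["jar"]=g
# jar silhouettes: fit x,y,base height by IoU of projected cylinder
from scipy.optimize import minimize
a=np.linspace(0,2*np.pi,40)
def cost(v):
    t=0
    for p in P.values():
        pts=[proj(p,[v[0]+29*np.cos(b),v[1]+29*np.sin(b),z]) for z in(v[2],v[2]+86) for b in a]+[proj(p,[v[0]+27*np.cos(b),v[1]+27*np.sin(b),v[2]+110]) for b in a]
        m=np.zeros((1600,2560),np.uint8);cv2.fillConvexPoly(m,cv2.convexHull(((np.array(pts)+.5)*4).astype(np.int32)),1)
        m=cv2.resize(m.astype(np.float32),(640,400),interpolation=cv2.INTER_AREA)
        t+=np.abs(m-p["jar"]).sum()
    return t
c0=tri(ray(P["top"],459,258),ray(P["scene"],198,173.5));print("lid",c0)
s=minimize(cost,[c0[0],c0[1],0],method="Nelder-Mead",options=dict(initial_simplex=np.array([[c0[0],c0[1],0],[c0[0]+10,c0[1],0],[c0[0],c0[1]+10,0],[c0[0],c0[1],10]])));print(s.x,s.fun)
for n,u in(("tin",(304,274)),("small",(173,258))):print(n,onz(P["top"],*u,45 if n=="tin" else 62))
# rim height check: corners in both
for a_,b_ in(((205,173),(419,216)),((415,165),(225,229)),((417,222),(224,193)),((205,232),(409,183))):print(tri(ray(P["top"],*a_),ray(P["scene"],*b_)))
```

```text
scene 110.0 [[409, 204], [230, 223], [232, 195], [401, 184]] ((591.4729614257812, 10.797988891601562), (123.66703796386719, 524.4978637695312), 1.7734636068344116)
jar [200.8, 186.6, 24.8, 38.3] 0.65
top 132.0 [[407, 171], [409, 216], [212, 224], [211, 179]] ((598.7919921875, 15.038742065429688), (122.22099304199219, 522.710205078125), 1.8832658529281616)
jar [453.6, 257.1, 32.2, 24.4] 0.57
lid [ 436.6 -369.7  108.1]
[ 437.7 -369.6    2.6] 90.8125
tin [393.8  33.8  45. ]
small [441.4 388.1  62. ]
[666.3 290.9 102.2]
[ 681.8 -260.4  104.5]
[ 531.5 -270.9  102.5]
[510.8 296.6  90.1]
```

```bash
cat >> h.py <<'E'
def shift(X,yaw=None):
    s=monitor.read_state();from scipy.spatial.transform import Rotation as Q
    R=Q.from_euler("xyz",s["eef_rot"]).as_matrix()
    d=R.T@(np.array(X)-s["eef_pos"]);t=0 if yaw is None else -np.degrees(yaw-s["eef_rot"][2])
    print("shift",d.round(2),"turn",round(t,2),"rot",s["eef_rot"],"pos",s["eef_pos"],"F",s["wrist_force"],s["clock"])
def loc(x,y,z,O=(598.5,15.),a=.0314): return [O[0]+x*np.cos(a)-y*np.sin(a),O[1]+x*np.sin(a)+y*np.cos(a),z]
E
python3 -c "
from h import *
shift(loc(0,0,130),.0314)"
```

```text
shift [ 555.57 -326.97   94.47] turn 21.51 rot [-3.14156449e+00 -2.91398699e-05  4.06749389e-01] pos [ 217.60973962 -505.09226724  224.44255409] F [ 0.59751607 -0.76717598 -0.78545922] 0.9
```

Emit:
arm_command --pt "0 140 -82 30 10" --pt "0 278 -163 50 21.5" --pt "0 417 -245 60 21.5" --pt "0 555.6 -327 64 21.5" --pt "0 555.6 -327 64 21.5" --pt "0 555.6 -327 64 21.5" --pt "0 555.6 -327 64 21.5" --pt "0 555.6 -327 64 21.5" --pt "0 555.6 -327 64 21.5" --pt "0 555.6 -327 64 21.5" --pt "0 555.6 -327 64 21.5" --pt "0 555.6 -327 64 21.5" --pt "0 555.6 -327 64 21.5" --pt "0 555.6 -327 64 21.5" --pt "0 555.6 -327 64 21.5" --pt "0 555.6 -327 94.5 21.5" --pt "0 555.6 -327 94.5 21.5" --pt "0 555.6 -327 94.5 21.5"

```text
clock: 3.15
eef_pos: [598.8, 14.8, 131.0]
eef_rot: [3.142, -0.001, 0.031]
wrist_force: [0.7, -0.4, 0.5]
finger_gap: 0.6
finger_force: 0.0
```

Emit:
arm_command --pt "0 0 0 8 0" --pt "0 0 0 11 0" --pt "0 0 0 11.5 0" --pt "0 0 0 12 0" --pt "0 0 0 12 0"

```text
clock: 3.78
eef_pos: [598.5, 15.0, 118.2]
eef_rot: [3.142, -0.0, 0.032]
wrist_force: [-1.4, -0.2, 3.2]
finger_gap: 0.6
finger_force: 1.3
```

Emit:
arm_command --pt "0 0 0 0.5 0" --pt "0 0 0 0.5 0" --pt "0 0 0 0.5 0"

```text
clock: 4.15
eef_pos: [598.5, 15.0, 117.6]
eef_rot: [3.142, -0.0, 0.032]
wrist_force: [-1.5, -0.2, 4.0]
finger_gap: 0.3
finger_force: 2.2
```

Emit:
arm_command --pt "0 0 0 0.5 0" --pt "0 0 0 0.5 0" --pt "0 0 0 0.5 0"

```text
clock: 4.53
eef_pos: [598.6, 15.0, 117.1]
eef_rot: [-3.142, -0.0, 0.032]
wrist_force: [-2.0, 1.4, 6.1]
finger_gap: 0.2
finger_force: 2.8
```

Emit:
arm_command --pt "0 0 0 -8 0" --pt "0 0 -40 -8 0" --pt "0 0 -40 -8 0" --pt "0 0 -40 -3 0" --pt "0 0 -40 -1.8 0" --pt "0 0 -40 -1.2 0" --pt "0 0 -40 -1.2 0" --pt "0 0 -40 -1.2 0"

```text
clock: 5.52
eef_pos: [597.3, 54.8, 118.3]
eef_rot: [3.142, -0.0, 0.031]
wrist_force: [-0.6, -0.6, 1.0]
finger_gap: 0.6
finger_force: 0.5
```

Emit:
arm_command --pt "0 0 0 -7 0" --pt "0 0 80 -7 0" --pt "0 0 80 -7 0" --pt "0 0 80 -7 0" --pt "0 0 80 -2 0" --pt "0 0 80 -0.6 0" --pt "0 0 80 0 0" --pt "0 0 80 0 0" --pt "0 0 80 0 0"

```text
clock: 6.65
eef_pos: [599.7, -23.7, 118.9]
eef_rot: [-3.141, -0.0, 0.033]
wrist_force: [-4.2, 1.1, 9.5]
finger_gap: 0.0
finger_force: 4.8
```

Emit:
arm_command --pt "0 0 0 -6 0" --pt "0 0 -20 -6 0" --pt "0 0 -20 -6 0" --pt "0 0 -20 -2 0" --pt "0 0 -20 -0.6 0" --pt "0 0 -20 0 0" --pt "0 0 -20 0 0" --pt "0 0 -20 0 0"

```text
clock: 7.65
eef_pos: [599.1, -4.9, 118.5]
eef_rot: [-3.141, -0.0, 0.031]
wrist_force: [-2.0, 2.9, 4.9]
finger_gap: 0.6
finger_force: 2.6
```

Emit:
arm_command --pt "0 0 0 -6 0" --pt "0 0 40 -6 0" --pt "0 0 40 -6 0" --pt "0 0 40 -2 0" --pt "0 0 40 -0.6 0" --pt "0 0 40 0 0" --pt "0 0 40 0 0" --pt "0 0 40 0 0"

```text
clock: 8.65
eef_pos: [600.3, -44.5, 119.0]
eef_rot: [3.141, -0.0, 0.032]
wrist_force: [-7.0, -1.7, 11.3]
finger_gap: 0.0
finger_force: 5.3
```

Emit:
arm_command --pt "0 0 0 -6 0" --pt "0 0 20 -6 0" --pt "0 0 20 -6 0" --pt "0 0 20 -2 0" --pt "0 0 20 -0.6 0" --pt "0 0 20 0 0" --pt "0 0 20 0 0" --pt "0 0 20 0 0"

```text
clock: 9.65
eef_pos: [601.0, -65.0, 118.6]
eef_rot: [3.141, -0.0, 0.032]
wrist_force: [-3.5, -2.2, 8.6]
finger_gap: 0.0
finger_force: 3.8
```

Emit:
arm_command --pt "0 0 0 -6 0" --pt "0 0 20 -6 0" --pt "0 0 20 -6 0" --pt "0 0 20 -2 0" --pt "0 0 20 -0.6 0" --pt "0 0 20 0 0" --pt "0 0 20 0.8 0" --pt "0 0 20 0.8 0" --pt "0 0 20 0.8 0" --pt "0 0 20 0.8 0"

```text
clock: 10.9
eef_pos: [601.6, -84.9, 117.8]
eef_rot: [3.141, -0.0, 0.032]
wrist_force: [-3.1, -1.8, 6.5]
finger_gap: 0.5
finger_force: 3.1
```

Emit:
arm_command --pt "0 0 0 -6 0" --pt "0 0 20 -6 0" --pt "0 0 20 -6 0" --pt "0 0 20 -2 0" --pt "0 0 20 -0.6 0" --pt "0 0 20 0 0" --pt "0 0 20 0 0" --pt "0 0 20 0 0" --pt "0 0 20 0 0" --pt "0 0 20 0 0"

```text
clock: 12.15
eef_pos: [602.3, -104.9, 117.4]
eef_rot: [3.142, -0.0, 0.032]
wrist_force: [-0.9, -3.2, 4.0]
finger_gap: 0.6
finger_force: 2.0
```

Emit:
arm_command --pt "0 0 0 -6 0" --pt "0 0 -100 -6 0" --pt "0 0 -100 -6 0" --pt "0 0 -100 -6 0" --pt "0 0 -100 -6 0" --pt "0 0 -100 -2 0" --pt "0 0 -100 -0.6 0" --pt "0 0 -100 0 0" --pt "0 0 -100 0 0" --pt "0 0 -100 0 0" --pt "0 0 -100 0 0" --pt "0 0 -100 0 0"

```text
clock: 13.65
eef_pos: [599.3, -5.9, 118.1]
eef_rot: [3.141, -0.001, 0.031]
wrist_force: [-2.5, -1.4, 8.9]
finger_gap: 0.5
finger_force: 4.2
```

Emit:
arm_command --pt "0 0 0 -6 0" --pt "0 0 -20 -6 0" --pt "0 0 -20 -6 0" --pt "0 0 -20 -2 0" --pt "0 0 -20 -0.6 0" --pt "0 0 -20 0 0" --pt "0 0 -20 0 0" --pt "0 0 -20 0 0" --pt "0 0 -20 0 0" --pt "0 0 -20 0 0"

```text
clock: 14.9
eef_pos: [598.5, 15.1, 117.4]
eef_rot: [-3.142, -0.0, 0.032]
wrist_force: [-0.4, 3.6, 4.5]
finger_gap: 0.7
finger_force: 2.4
```

Emit:
arm_command --pt "0 0 0 -45 0" --pt "0 0 0 -73 0" --pt "1 -60 131 -73 0" --pt "1 -115 253 -73 0" --pt "1 -173 379.5 -73 0" --pt "1 -173 379.5 -73 0" --pt "1 -173 379.5 -73 0" --pt "1 -173 379.5 -73 0" --pt "1 -173 379.5 -73 0" --pt "1 -173 379.5 -73 0" --pt "1 -173 379.5 -73 0" --pt "1 -173 379.5 -73 0" --pt "1 -173 379.5 -73 0" --force 35

```text
clock: 16.52
eef_pos: [438.0, -369.0, 190.4]
eef_rot: [3.142, -0.0, 0.033]
wrist_force: [-0.6, -0.1, 0.2]
finger_gap: 94.0
finger_force: 0.0
```

Run:
```python
from h import *
shift([437.5,-369.7,55],.0314);print(monitor.read_state()["finger_gap"])
p=imaging.camera("scene");q=imaging.camera("top")
a=cv2.resize(p["img"][80:230,130:280],(400,400));b=cv2.resize(q["img"][200:320,390:510],(400,400))
cv2.imwrite("pics/a1.png",np.hstack([a,b])[:,:,::-1])
```

```text
shift [ -0.51   0.68 135.41] turn 0.08 rot [ 3.14152059e+00 -1.14217402e-05  3.27972321e-02] pos [ 437.98872072 -368.99338955  190.4147302 ] F [-0.56838452 -0.10129001  0.22204236] 16.525
93.96213944230107
```

View pics/a1.png

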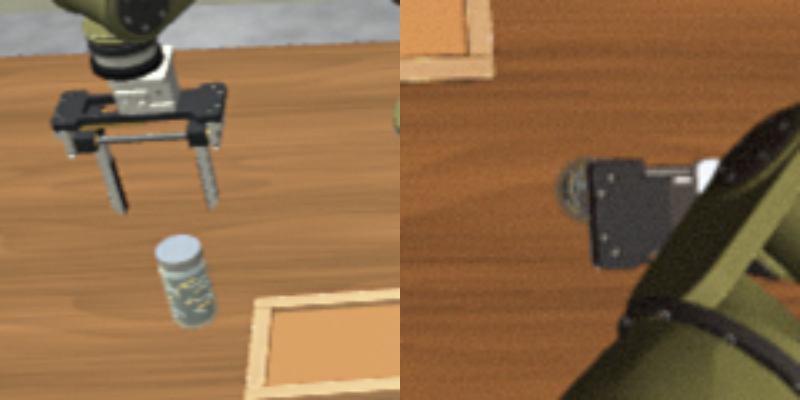

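The open fingers hang above the jar, straddling it evenly in both crops, so I descend and grip.

Emit:
arm_command --pt "1 -0.5 0.7 45 0" --pt "1 -0.5 0.7 90 0" --pt "1 -0.5 0.7 120 0" --pt "1 -0.5 0.7 135.5 0" --pt "1 -0.5 0.7 135.5 0" --pt "0.3 -0.5 0.7 135.5 0" --pt "0.3 -0.5 0.7 135.5 0" --pt "0.3 -0.5 0.7 135.5 0" --pt "0.3 -0.5 0.7 135.5 0" --pt "0.3 -0.5 0.7 135.5 0" --pt "0.3 -0.5 0.7 135.5 0" --pt "0.3 -0.5 0.7 135.5 0" --force 35

```text
clock: 18.12
eef_pos: [437.2, -370.5, 55.2]
eef_rot: [3.141, -0.0, 0.032]
wrist_force: [-1.4, 2.0, 5.7]
finger_gap: 58.0
finger_force: 35.0
```

Emit:
arm_command --pt "0.3 0 0 -10 0" --pt "0.3 0 0 -35 0" --pt "0.3 0 0 -70 0" --pt "0.3 0 0 -105 0" --pt "0.3 0 0 -135 0" --pt "0.3 0 0 -135 0" --pt "0.3 0 0 -135 0" --pt "0.3 0 0 -135 0"

```text
clock: 19.12
eef_pos: [436.6, -370.0, 188.1]
eef_rot: [-3.14, 0.002, 0.032]
wrist_force: [0.3, 0.5, -8.4]
finger_gap: 57.5
finger_force: 35.0
```

Run:
```python
from h import *
shift([600.3,-42,190],.0314);s=monitor.read_state();print(s["finger_gap"],s["finger_force"],s["moment"])
```

```text
shift [ 173.96 -322.72   -1.62] turn 0.01 rot [-3.13954755e+00  2.07348249e-03  3.15050902e-02] pos [ 436.58319018 -370.0308966   188.08552745] F [ 0.339346    0.49451329 -8.41843844] 19.125
57.54681224727168 34.98997197544668 [ 0.00470774 -0.01969105  0.02934313]
```

Emit:
arm_command --pt "0.3 8 -15 0 0" --pt "0.3 28 -50 0 0" --pt "0.3 52 -95 0 0" --pt "0.3 76 -140 0 0" --pt "0.3 100 -185 0 0" --pt "0.3 124 -230 0 0" --pt "0.3 148 -275 0 0" --pt "0.3 165 -306 0 0" --pt "0.3 172 -319 0 0" --pt "0.3 174 -323 0 0" --pt "0.3 174 -323 0 0" --pt "0.3 174 -323 0 0" --pt "0.3 174 -323 0 0" --pt "0.3 174 -323 0 0" --pt "0.3 174 -323 0 0"

```text
clock: 21.0
eef_pos: [600.8, -42.3, 189.9]
eef_rot: [3.142, -0.0, 0.031]
wrist_force: [0.8, 0.3, -8.8]
finger_gap: 57.8
finger_force: 35.0
```

Run:
```python
from h import *
shift([600.3,-42,156],.0314)
P={n:imaging.camera(n) for n in("scene","top")}
print([np.round(proj(P[n],loc(0,-57,100))) for n in P],[np.round(proj(P[n],loc(0,-57,243))) for n in P])
a=cv2.resize(P["scene"]["img"][100:250,230:430],(400,300));b=cv2.resize(P["top"]["img"][140:260,240:400],(400,300))
cv2.imwrite("pics/a2.png",np.hstack([a,b])[:,:,::-1])
```

```text
shift [-0.45 -0.3  33.87] turn -0.0 rot [ 3.14157680e+00 -2.86441922e-05  3.13135226e-02] pos [600.75583838 -42.28361898 189.8693379 ] F [ 0.77362668  0.25236097 -8.7986053 ] 21.0
[array([301., 206.]), array([331., 197.])] [array([300., 168.]), array([333., 190.])]
```

View pics/a2.png

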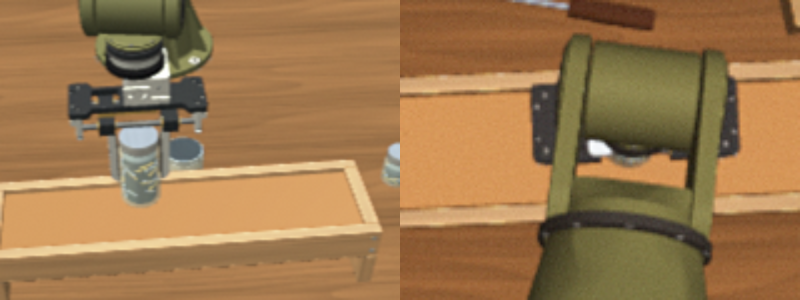

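The jar hangs upright in the grip over the panel, clear of the rims.

Emit:
arm_command --pt "0.3 0 0 10 0" --pt "0.3 0 0 22 0" --pt "0.3 0 0 30 0" --pt "0.3 0 0 33 0" --pt "0.3 0 0 33 0" --pt "0.3 0 0 33 0"

```text
clock: 21.85
eef_pos: [601.0, -42.1, 157.3]
eef_rot: [3.141, -0.001, 0.032]
wrist_force: [0.4, 0.5, -8.2]
finger_gap: 57.4
finger_force: 35.0
```

Emit:
arm_command --pt "0.3 0 0 0.5 0" --pt "0.3 0 0 1 0" --pt "0.3 0 0 1 0" --pt "0.3 0 0 1 0"

```text
clock: 22.35
eef_pos: [600.8, -42.1, 155.9]
eef_rot: [3.142, -0.0, 0.032]
wrist_force: [-0.3, 0.2, -8.6]
finger_gap: 57.5
finger_force: 35.0
```

Emit:
arm_command --pt "0.3 0 0 0.3 0" --pt "0.3 0 0 0.6 0" --pt "0.3 0 0 0.6 0" --pt "0.3 0 0 0.6 0"

```text
clock: 22.85
eef_pos: [600.8, -42.1, 155.3]
eef_rot: [-3.142, -0.0, 0.032]
wrist_force: [0.7, -0.3, -7.7]
finger_gap: 57.5
finger_force: 35.0
```

Emit:
arm_command --pt "0.3 0 0 0.2 0" --pt "0.3 0 0 0.4 0" --pt "0.3 0 0 0.4 0" --pt "0.3 0 0 0.4 0"

```text
clock: 23.35
eef_pos: [600.9, -42.1, 155.1]
eef_rot: [3.142, -0.0, 0.032]
wrist_force: [-0.8, 0.3, -3.2]
finger_gap: 57.5
finger_force: 35.0
```

Emit:
arm_command --pt "0.3 0 0 0.2 0" --pt "0.3 0 0 0.3 0" --pt "0.3 0 0 0.3 0" --pt "0.3 0 0 0.3 0"

```text
clock: 23.85
eef_pos: [600.9, -42.1, 155.0]
eef_rot: [3.142, -0.001, 0.032]
wrist_force: [-2.8, 0.2, 5.0]
finger_gap: 57.7
finger_force: 35.0
```

Emit:
arm_command --pt "0.3 0 0 -0.2 0" --pt "0.3 0 0 -0.2 0" --pt "0.65 0 0 -0.2 0" --pt "0.75 0 0 -0.2 0" --pt "1 0 0 -0.2 0" --pt "1 0 0 -0.2 0" --pt "1 0 0 -0.2 0" --pt "1 0 0 -0.2 0" --pt "1 0 0 -0.2 0" --force 10

```text
clock: 24.98
eef_pos: [600.8, -42.1, 154.8]
eef_rot: [3.142, -0.0, 0.032]
wrist_force: [-0.3, -0.4, 0.1]
finger_gap: 93.7
finger_force: 0.0
```

Released. I'll rise straight up, back the arm out of the way and look.

Emit:
arm_command --pt "1 0 0 -20 0" --pt "1 0 0 -60 0" --pt "1 0 0 -105 0" --pt "1 0 0 -150 0" --pt "1 0 0 -150 0" --pt "1 -50 60 -150 0" --pt "1 -100 120 -150 0" --pt "1 -150 180 -150 0" --pt "1 -200 250 -150 0" --pt "1 -200 310 -150 0" --pt "1 -200 310 -150 0" --pt "1 -200 310 -150 0" --pt "1 -200 310 -150 0" --pt "1 -200 310 -150 0"

```text
clock: 26.72
eef_pos: [411.2, -357.2, 304.6]
eef_rot: [-3.141, 0.0, 0.033]
wrist_force: [0.1, -0.2, -0.1]
finger_gap: 94.2
finger_force: 0.0
```

Run:
```python
from h import *
np.set_printoptions(precision=1,suppress=True)
P={n:imaging.camera(n) for n in("scene","top")}
for n,p in P.items():
    for t in("big_jar_center","small_jar_center","tin_center","screwdriver"):
        print(n,t,[(np.array(r["rect"]),round(r["p"],2)) for r in find_in(p,t)[:1]])
    print("foot/lid expected",proj(p,[600.8,-42.1,100]),proj(p,[600.8,-42.1,210]))
a=cv2.resize(P["scene"]["img"][120:270,200:400],(400,300));b=cv2.resize(P["top"]["img"][140:260,240:400],(400,300))
cv2.imwrite("pics/a3.png",np.hstack([a,b])[:,:,::-1])
```

```text
scene big_jar_center [(array([300.9, 191.2,  17.5,  41.2]), 0.77)]
scene small_jar_center [(array([431.8, 183.9,  16.4,  26.1]), 0.86)]
scene tin_center [(array([322.8, 176.8,  22.5,  16.6]), 0.85)]
scene screwdriver [(array([328.4, 266.9,  75.4,  12.1]), 0.67)]
foot/lid expected [301.3 206. ] [300.  177.3]
top big_jar_center [(array([332.8, 195.2,  23.7,  29.1]), 0.67)]
top small_jar_center [(array([175.1, 256.7,  25.2,  16.8]), 0.56)]
top tin_center [(array([304.2, 273.5,  26.7,  25.7]), 0.62)]
top screwdriver [(array([308.7, 145.6,  67.2,  16.4]), 0.68)]
foot/lid expected [331.4 196.5] [332.7 191.8]
```

View pics/a3.png

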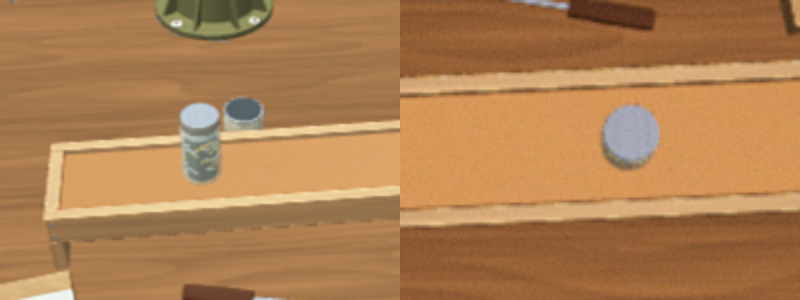

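The jar stands upright and released in the middle of the panel's depth, with its foot near scene (301,206). The bystanders have not moved.

```bash
python3 -c "
from cell import job
print(job.sign_off())"
```

```text
the job is handed in; nothing more can be done
None
```

The big jar stands upright and released on the panel at about y = -57 mm from its middle, where pressing showed the hidden bearer; the bystanders look unmoved and the job is handed in, but no verdict was returned.

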